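Slide a loaded specimen carrier over the step onto a test stage

TASK

Slide the carrier plate, with the steel test block riding on it, off the loading table, over the step and in under the two keeper lips of the height-adjustable stage until it is fully home against the end stop, then let go of it. Nobody has measured how high the stage is set, so feel for it: nudge step, lips and stop only gently (never as much as 20 N), keep the carrier low (no more than about 2 cm above the loading table) and level, leave the block where it sits on the carrier, and do not disturb the other things on the bench.

Things in the scene. Friction and masses are not known exactly. Their poses are not given: they have to be found in the camera images.
- fixture: Grey metal fixture fixed to the bench, base 136 mm across (its x), 340 mm long (its y). Loading table (its +y half: 94 mm wide, flat, open, y = 0 to +176 mm, top 30 mm above the bench) and stage (its -y half) lie end to end; the carrier travels towards the fixture's -y. Origin: on the bench under the step between them; z up.
- step_edge (a point): Middle of the loading table's top edge at the step (fixture x = 0, y = 0, z = 30 mm). 1 mm on, the stage begins with a square upright face: the step. The stage floor (y = -1 to -139 mm, paint grey) is clamped rigid at an unmeasured height, 2 to 16 mm ABOVE the loading table, different each time; this point does not tell it.
- mouth (a point): Point in the fixture at x = 0, y = -1 mm, z = 30 mm (not the stage height): from here to the stop side walls stand at x = +-48 mm (flared wider over the 18 mm before it) with keeper lips reaching in to x = +-37 mm, square ended, undersides 9 mm, tops 23 mm above the stage floor: a slot in which the 6 mm plate has 3 mm of vertical play.
- home (a point): Point in the fixture at x = 0, y = -65 mm, z = 30 mm (not the stage height): in plan, the carrier's origin lies here when its leading edge touches the rigid dark end stop (70 mm wide, 16 mm high, face at y = -125 mm).
- carrier: Loose aluminium plate, 90 mm wide (its x), 120 mm long (its y), 6 mm thick, square edges, 0.2 to 0.35 kg, rigid. Origin: centre of its underside; z up; leading edge at y = -60 mm, tail at +60 mm. Starts flat on the loading table, up to 0.1 rad askew and 4 mm off the middle, leading edge 15 to 35 mm before the step.
- grip (a point): Middle of the carrier's upright grip, at carrier x = 0, y = +45 mm, 34 mm above the plate's underside. The grip is a block standing across the tail, 40 mm wide (x), 10 mm thick (y), its top 44 mm above the underside: pinch it across its thickness. The free gap from grip to block is about 50 mm.
- pad (a point): Middle of the thin dark pad on the carrier's top face (carrier x = 0, y = -25 mm, 6 mm above its underside), where the block sits.
- block: Loose ground steel test block, 50 x 25 x 20 mm (20 mm high), about 0.18 kg, with two small dark holes in its top, resting unfastened on the carrier's pad with its long side across the carrier. Origin: centre of its underside; z up.
- pot: Bystander: small steel pot of screws, 57 mm across, 30 mm high, loose on the bench. Origin: centre of its underside.
- spool: Bystander: reel of solder wire, 64 mm across, 40 mm high, standing on its flange, loose. Origin: centre of its underside.
Not all that is in view belongs to the job. There is more than one size of the carrier; the one meant has the size given above.

How it is judged (in metres and radians):
On the way, in this order (a step that is already met when the one before it is completed fails the run):
1. the carrier's leading edge has crossed the step and lies at least 14 mm in under the keeper lips (y of carrier in the frame of fixture below 0.045 m and z of carrier in the frame of fixture below 0.05 m and angle between carrier's own z axis and vertical below 0.15 rad), for 0.1 s.
2. the carrier is home: its leading edge is within 2.5 mm of the end stop (y of carrier in the frame of fixture below -0.0625 m and z of carrier in the frame of fixture below 0.05 m), for 0.2 s.
At the end, for the whole second after the job is handed in: The carrier lies flat on the stage floor under the lips (level within 0.03 rad, in line with the fixture within 0.1 rad), its leading edge within 2.5 mm of the end stop, released and at rest, with the block standing flat on it within 15 mm of the middle of the pad (y of carrier in the frame of fixture below -0.0625 m and z of carrier in the frame of fixture between 0.0305 and 0.0475 m and angle between carrier's own z axis and vertical below 0.03 rad and angle between the y axis of carrier and the y axis of fixture, either way round below 0.1 rad and linear speed of each of carrier, block below 0.01 m/s and horizontal distance between block and pad below 0.015 m and angle between block's own z axis and vertical below 0.1 rad); the robot touches nothing.
It fails at once if the carrier presses or knocks against the fixture (table, step, lips, walls or stop) with more than 20 N (contact force between carrier and fixture above 20 N).
It fails at once if the carrier is lifted more than 25 mm above the loading table (z of carrier in the frame of fixture above 0.055 m).
It fails at once if the carrier is tipped by more than 0.2 rad (angle between carrier's own z axis and vertical above 0.2 rad).
It fails at once if the block slides more than 20 mm from the pad's middle or tips over (horizontal distance between block and pad above 0.02 m or angle between block's own z axis and vertical above 0.35 rad).
It fails at once if a bystander (pot, spool) is shifted by more than 20 mm (distance of any of pot, spool from where it was at the start of the episode above 0.02 m).
It also fails if it takes over 70 s, if anything falls off the work surface, if the arm or the gripper's body presses on something with over 40 N, if the wrist force passes 120 N, or if a joint passes its speed limit or range.

ROBOT

A 7-joint arm with a two-finger parallel gripper is mounted at the origin on a cart in front of the work surface, level with it; the furniture and walls round the work are solid. World frame = base frame: x ahead of the robot, y to its left, z up, the work surface at z = 0. Lengths are in m, angles in degrees, forces in N, time in s.
With the tool pointing down it reaches from about 0.425 to 0.875 m from the base axis. Payload 4.7 kg.
Tool frame: the origin (TCP) lies on the centre line of the jaws, within the pads' length; the fingertips stand ahead of it and the grasp point (between the pads) lies 2 mm behind it (env.tip_reach is the x of the fingertips in the tool frame, in m); x points along the fingers, z is the direction in which the jaws open and shut, and the axes are right-handed (so a half turn about x gives the same grasp; the last joint's range is limited). The gripper opens to 87 mm and grips with 3 to 60 N. Pads are 19 mm wide; open, the fingers measure 117 mm over their backs; the gripper's body (75 mm by 190 mm) begins 51 mm behind the grasp point.
Start: joints at [76.438, 18.392, -4.016, 83.108, 1.295, 78.541, -3.26], TCP at [0.161, -0.63, 0.24] pointing down, gripper open.
Joint ranges: [-163.93, 163.93], [-17.29, 119.83], [-79.2, 71.16], [3.27, 140.29], [-89.18, 269.18], [5.43, 117.66], [-154.24, 154.24]. Speed limits (degrees/s): [147.25, 147.25, 180, 180, 180, 180, 180].

INTERFACE

Orientations are given as [roll, pitch, yaw] about the fixed x, y, z axes, in that order (R = Rz(yaw) Ry(pitch) Rx(roll)).
In Python, from cell import telemetry, optics, env, models gives the robot as it stands.
- The arm moves only by the shell command python3 -m pendant 'ROWS' [FORCE]. ROWS is JSON, a list of rows, each a list of 3 entries, a list of its own where there are three numbers: the finger opening in mm, from 0 to 87, then the shift along the tool's x, y, z in mm, then the turn, a rotation vector about the tool's x, y, z in rad. A call has 1 to 10 rows; each row is the pose to reach, as a shift and turn from the pose commanded when the call began, along the tool's axes at that moment; what a row does not reach only later rows make up. A row lasts 1/12 s, in which the tool goes at most 41.7 mm and 7.16 degrees, less where a joint would pass 70% of its speed; a pose out of reach is approached as far as the arm can. A call with a gripper value outside its range is refused whole. The fingers move at their own pace and stop on an object; FORCE is the grip in N (left out, the last holds). Time passes only in rows, so rows that repeat a pose let the fingers close. It gives the time, the measured TCP pose, the force and the opening at its end, in the units of the state.
- telemetry.get_obs(): the state, without advancing time (a new reading comes with each control period).
- optics.read_camera(name): name is "side" or "top"; returns a dict with "image" (480x640x3 uint8, blue, green, red), "range_z" (480x640 float32, m along the optical axis (not along the pixel's ray), 0 where there is no reading), "fx", "fy", "cx", "cy" (pixels), "k1" (the pictures are not rectified: a ray, as slopes to the right and down, at radius r is drawn at 1 + k1 r^2 times it, then the intrinsics apply), "cam_to_world" (4x4, takes a point from camera to world coordinates). Camera axes: x right, y up, looking along -z (the intrinsics and any distortion apply to the point x, -y, -z); pixel columns grow to the right and rows downward; lengths in m; the calibration is good to about 2 mm. A picture is of the moment at which its call begins.
- env.sign_off(): hands the job in, once; it reports no verdict.
Trained networks look in the newest picture that a camera, given by its name, has taken for a name from the list of things; names that differ only in an ending like _2 or _b are one class to them, and where a whole thing is asked for, a point or a joint stands for the part that bears it (a point fixed in the world has none). Each returns a list of dicts, best first, with "confidence" (0 to 1); they miss things now and then, are a little off and sometimes report something else, mostly with a low value. They report only what shows in the picture. A call takes as long as a camera call. They do not tell look-alikes from the thing itself.
- models.masks_of(camera, label): "pixels" (480x640 bool, what is visible of it) and "extent" ([left, top, right, bottom] as shares, 0 to 1, of the picture: columns of its width, rows of its height, round what is visible of it).
- models.landmark_of(camera, label): "centre" ([row, column] as shares, 0 to 1, of the picture: columns of its width, rows of its height: a listed point, or the origin of a listed thing).
The state is a dict: "time_s": time; "qpos": joint angles; "joint_velocities": joint speeds; "effort": joint torques, N m; "tool_pos": TCP position; "tool_rot": TCP orientation; "force": force on the tool from outside, world axes, zero at the start; "wrist_torque": the same for the moment, N m; "grip_width": finger opening in m.
Only numpy, scipy, OpenCV 4.12 (cv2) and the standard library are available. Lean on these libraries where they do the work, as an engineer would, in place of code of your own. Each camera call takes 0.05 s, during which the arm holds its last target.

## Working session

There is one attempt and no reset: what is moved stays moved. The work goes in short steps, Python scripts to look and compute and a shell command to move; the robot and the scene stay as the last step left them, time stands still between calls to the robot, and variables do not carry over. Pictures are saved under pics/ and viewed, and the job is handed in when it is done.

```bash
ls; mkdir -p pics; cat > h.py <<'E'
import numpy as np, cv2
from cell import telemetry, optics, env, models
def ray(c,u,v):
    x=(u-c["cx"])/c["fx"]; y=(v-c["cy"])/c["fy"]
    k=c["k1"]; rd=np.hypot(x,y); r=rd
    for _ in range(20): r=rd/(1+k*r*r)
    s=r/rd if rd>0 else 1
    return np.array([x*s,-y*s,-1.0])
def world(c,u,v,d=None):
    if d is None: d=c["range_z"][int(round(v)),int(round(u))]
    p=ray(c,u,v)*d
    T=np.array(c["cam_to_world"]); return T[:3,:3]@p+T[:3,3]
def onplane(c,u,v,z):
    T=np.array(c["cam_to_world"]); d=T[:3,:3]@ray(c,u,v); o=T[:3,3]
    return o+d*(z-o[2])/d[2]
def proj(c,P):
    T=np.array(c["cam_to_world"]); p=T[:3,:3].T@(np.array(P)-T[:3,3])
    x=p[0]/-p[2]; y=-p[1]/-p[2]; s=1+c["k1"]*(x*x+y*y)
    return c["fx"]*x*s+c["cx"], c["fy"]*y*s+c["cy"]
E
python3 - <<'E'
from h import *
print(telemetry.get_obs(), env.tip_reach)
for n in("side","top"):
    c=optics.read_camera(n); cv2.imwrite(f"pics/{n}0.png",c["image"])
    print(n,c["fx"],c["k1"],np.round(c["cam_to_world"],3).tolist())
    for l in("fixture","step_edge","mouth","home","carrier","grip","pad","block","pot","spool"):
        for r in models.landmark_of(n,l)[:3]:
            v,u=r["centre"][0]*480,r["centre"][1]*640
            print(l,round(r["confidence"],2),round(u,1),round(v,1),np.round(world(c,min(u,639),min(v,479)),3) if 0<=u<639 and 0<=v<479 else "")
E
```

```text
pics
{'time_s': 0.0, 'qpos': array([76.4389704 , 18.43736935, -4.0173876 , 83.17517804,  1.29403702,
       78.53971392, -3.26243477]), 'joint_velocities': array([ 0.08944417,  0.06639313, -0.0358801 , -0.10132524,  0.00278647,
        0.01606852, -0.07058894]), 'effort': array([ 2.33416386e-04, -4.91288602e+01, -4.03900445e-01, -3.12530959e+01,
       -6.37785648e-02,  4.36322833e-02,  1.90002629e-04]), 'tool_pos': array([ 0.16115552, -0.62917049,  0.23847846]), 'tool_rot': array([-177.74481482,   89.89285264,  106.62510482]), 'force': array([ 0.24718578, -0.11534148,  0.61345102]), 'wrist_torque': array([0.00329237, 0.00235737, 0.00632016]), 'grip_width': 0.08695116292317535} 0.017
side 497.4913368444579 -0.1053832755249903 [[0.986, 0.112, -0.124, 0.356], [-0.167, 0.598, -0.784, -0.7], [-0.014, 0.794, 0.608, 0.706], [0.0, 0.0, 0.0, 1.0]]
fixture 0.85 341.1 247.4 [0.531 0.12  0.041]
fixture 0.25 392.5 365.4 [ 0.556 -0.196  0.03 ]
step_edge 0.87 339.4 237.3 [0.534 0.153 0.044]
step_edge 0.53 343.8 235.1 [0.545 0.159 0.044]
mouth 0.62 343.8 236.5 [0.544 0.155 0.043]
home 0.86 352.0 25
[... 652 characters left out ...]
 1.0]]
fixture 0.8 301.1 224.1 [0.533 0.176 0.028]
step_edge 0.59 302.5 223.3 [0.534 0.173 0.033]
mouth 0.76 302.8 219.7 [0.546 0.173 0.013]
home 0.62 337.4 214.4 [0.549 0.103 0.042]
home 0.62 266.2 226.5 [0.524 0.245 0.053]
carrier 0.95 265.6 229.1 [0.52  0.247 0.047]
carrier 0.61 416.0 296.1 [ 0.384 -0.055  0.005]
grip 0.88 237.9 226.3 [0.52  0.297 0.077]
grip 0.87 430.5 311.5 [ 0.352 -0.076  0.034]
pad 0.74 280.3 225.1 [0.526 0.217 0.054]
pad 0.68 411.4 292.0 [ 0.392 -0.046  0.006]
pad 0.26 301.5 221.9 [0.537 0.176 0.029]
block 0.69 279.1 222.6 [0.531 0.219 0.054]
pot 0.6 167.4 231.1 [0.526 0.451 0.015]
pot 0.57 302.7 223.9 [0.533 0.173 0.028]
spool 0.68 468.2 208.8 [ 0.557 -0.164  0.039]
```

```bash
python3 - <<'E'
import cv2
a=cv2.imread("pics/top0.png"); cv2.imwrite("pics/top0z.png",cv2.resize(a[130:330,130:430],None,fx=2.6,fy=2.6,interpolation=cv2.INTER_CUBIC))
a=cv2.imread("pics/side0.png"); cv2.imwrite("pics/side0z.png",cv2.resize(a[160:310,240:440],None,fx=4,fy=4,interpolation=cv2.INTER_CUBIC))
E
```

```text
(no output)
```

View pics/top0.png

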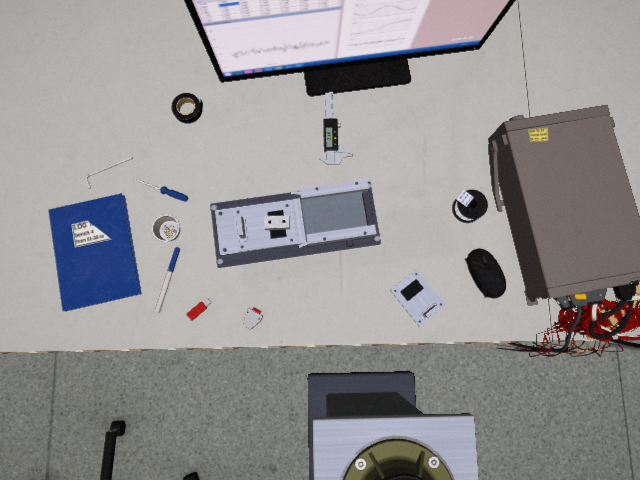

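View pics/side0.png

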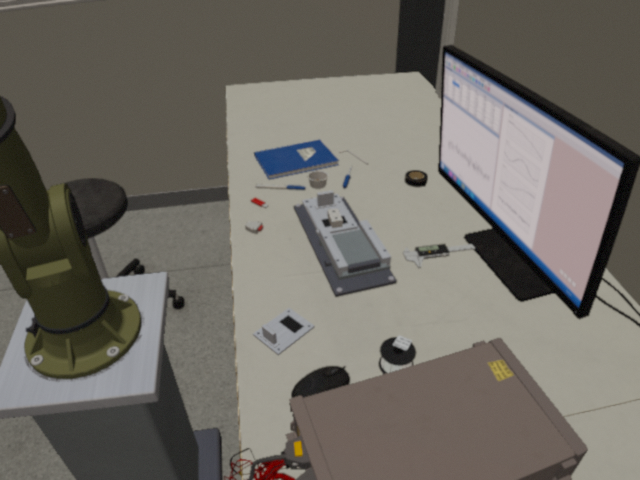

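```bash
ls pics
```

```text
side0.png
side0z.png
top0.png
top0z.png
```

View pics/top0z.png

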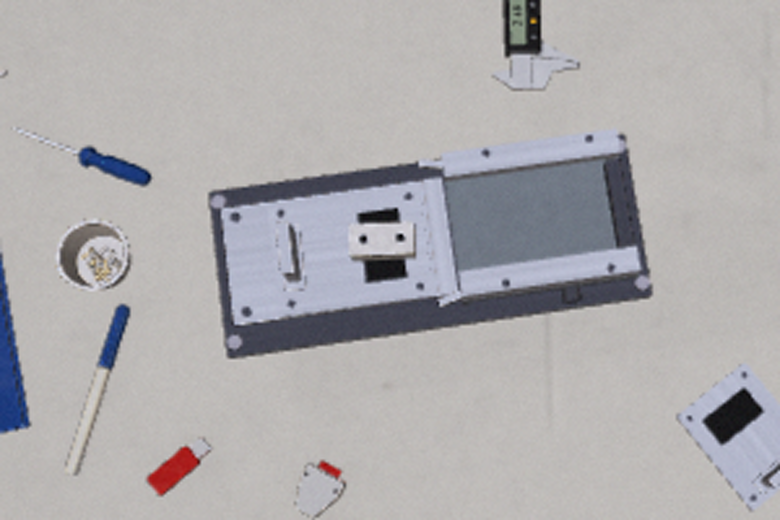

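View pics/side0z.png

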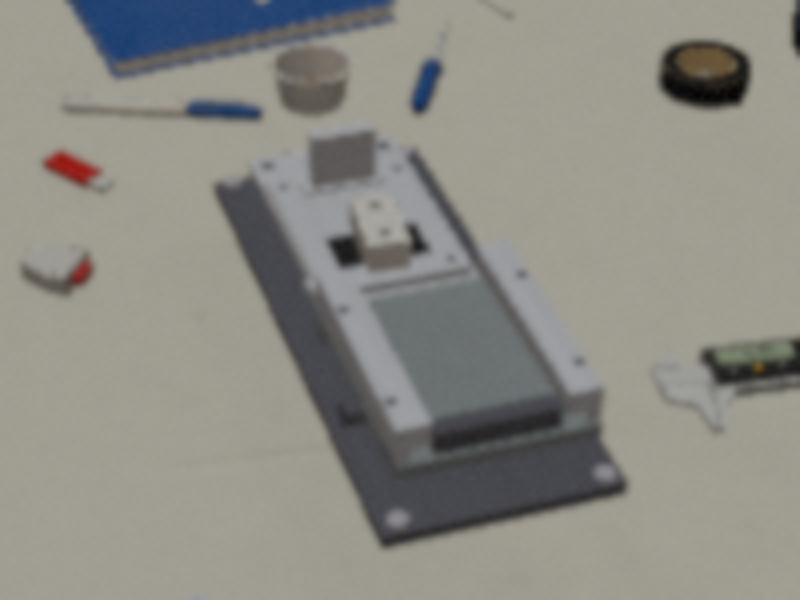

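The top view shows the carrier on the loading table, with its grip at about (238,226), the block at (278,222) and the step near x≈300. The decoy plate is off at (416,297). The block's long side looks to lie along the travel direction, so I'll allow extra finger clearance there. Next I'll measure the geometry from depth.

```bash
cat >> h.py <<'E'
def cloud(c):
    H,W=c["range_z"].shape; u,v=np.meshgrid(np.arange(W),np.arange(H))
    x=(u-c["cx"])/c["fx"]; y=(v-c["cy"])/c["fy"]; rd=np.hypot(x,y); r=rd.copy()
    for _ in range(20): r=rd/(1+c["k1"]*r*r)
    s=np.where(rd>0,r/np.maximum(rd,1e-9),1)
    d=c["range_z"]; P=np.stack([x*s*d,-y*s*d,-d],-1)
    T=np.array(c["cam_to_world"]); return P@T[:3,:3].T+T[:3,3]
E
python3 - <<'E'
from h import *
for n in("side","top"):
    c=optics.read_camera(n); P=cloud(c); ok=c["range_z"]>0
    np.savez(f"{n}0.npz",P=P,ok=ok,img=c["image"])
    b=ok&(abs(P[...,0]-.65)<.04)&(abs(P[...,1]-.1)<.1)
    print(n,"bench z",np.median(P[b][:,2]),P[b][:,2].std(),b.sum())
    m=models.masks_of(n,"fixture"); print([(x["confidence"],x["pixels"].sum()) for x in m])
    k=m[0]["pixels"].astype(bool)
    q=k&ok; h=np.histogram(P[q][:,2],bins=np.arange(-.01,.09,.004)); print(h[0])
    # stage floor pixels: grey paint
    uu,vv=proj(c,[.548,.10,.04]); uu,vv=int(uu),int(vv); w=P[vv-6:vv+7,uu-8:uu+9].reshape(-1,3); print("floor",np.median(w,0),w[:,2].std(), c["image"][vv,uu])
    ks=k.astype(np.uint8)*255; cn=max(cv2.findContours(ks,cv2.RETR_EXTERNAL,cv2.CHAIN_APPROX_NONE)[0],key=cv2.contourArea)
    pts=np.array([onplane(c,*p[0],.004)[:2] for p in cn])
    r=cv2.minAreaRect((pts*1000).astype(np.float32)); print("rect",r)
    for z in(0,):
        u,v=proj(c,[.533,.165,.03]); print(u,v)
E
```

```text
side bench z 0.0018473091158720534 0.013348886991827402 1771
[(0.59, np.int64(4890))]
[   0    0   38   82  397 1341   80    0    7   78   83   75  188 1072
  133  119  153  216  344  468    1    0    0    0]
floor [0.54569844 0.09834761 0.0438474 ] 0.06282172561650602 [112 112 106]
rect ((552.9797973632812, 202.40045166015625), (160.91835021972656, 367.7015686035156), 7.11248254776001)
337.8527123857755 239.12930250316788
top bench z -0.0006960357004165418 0.006108646710266006 2886
[(0.8, np.int64(7961))]
[   0    0   12   95 1589  838   31    4   51  841  404   72 1351  829
   77  100  191  202 1034  210    0    0    0    0]
floor [0.54972113 0.10140616 0.04146084] 0.0016916779841932043 [133 120 112]
rect ((542.20751953125, 190.7910614013672), (142.2681427001953, 341.32818603515625), 7.41240119934082)
306.6918177383871 223.83600302694947
```

```bash
python3 - <<'E'
from h import *
c=optics.read_camera("top"); P=cloud(c); ok=c["range_z"]>0; img=c["image"]
z=P[...,2]; roi=ok&(abs(P[...,0]-.54)<.12)&(abs(P[...,1]-.17)<.22)
g=cv2.resize(img[165:285,200:400],None,fx=4,fy=4,interpolation=cv2.INTER_CUBIC); cv2.imwrite("pics/fix4.png",g)
hm=np.clip((z+0.005)/.09*255,0,255).astype(np.uint8)[165:285,200:400]
cv2.imwrite("pics/fixh.png",cv2.applyColorMap(cv2.resize(hm,None,fx=4,fy=4,interpolation=cv2.INTER_NEAREST),cv2.COLORMAP_JET))
def rect(m,name,mn=30):
    m=cv2.morphologyEx(m.astype(np.uint8),cv2.MORPH_OPEN,np.ones((2,2),np.uint8))
    n,l,s,_=cv2.connectedComponentsWithStats(m)
    for i in range(1,n):
        if s[i,4]<mn: continue
        p=P[l==i]; r=cv2.minAreaRect((p[:,:2]*1000).astype(np.float32)); print(name,s[i],np.round(r[0],1),np.round(r[1],1),round(r[2],2),"z",np.round(np.median(p[:,2]),4), "med",np.median(p,0).round(4))
rect(roi&(z>.058)&(z<.072),"lips")
rect(roi&(z>.074),"grip")
rect(roi&(z>.022)&(z<.033),"table")
rect(roi&(z>.033)&(z<.0395),"plate")
rect(roi&(z>.0395)&(z<.046),"floor")
rect(roi&(z>.050)&(z<.058),"blocktop")
E
```

```text
lips [301 181  68  19 680] [503.3 146.7] [123.1 322.1] 67.2 z 0.0639 med [0.5938 0.1093 0.0639]
lips [307 226  70  19 698] [459.4 127.7] [110.4 237. ] 54.14 z 0.0642 med [0.5021 0.0978 0.0642]
table [292 199  15  46 388] [460.4 170.7] [261.3  19.3] 7.42 z 0.0292 med [0.5383 0.1803 0.0292]
table [216 209  23  48 801] [434.3 269.3] [302.8  75.3] 34.58 z 0.0293 med [0.5179 0.3266 0.0293]
plate [ 234  202   64   51 1808] [447.6 235.5] [258.  124.2] 9.78 z 0.0353 med [0.5181 0.2531 0.0353]
floor [ 302  194   65   41 1673] [462.5 101.6] [253.1 124.1] 5.02 z 0.0414 med [0.5496 0.1099 0.0414]
floor [348 240   6   7  33] [490.7  77.1] [10.1 14.1] 13.27 z 0.0407 med [0.4895 0.0774 0.0407]
blocktop [367 215   7   7  32] [539.8  33.3] [16.  22.6] 25.59 z 0.0567 med [0.5401 0.037  0.0567]
blocktop [265 216  26  14 308] [435.8 202.4] [226.2  52.4] 12.47 z 0.0548 med [0.5302 0.2215 0.0548]
```

View pics/fix4.png

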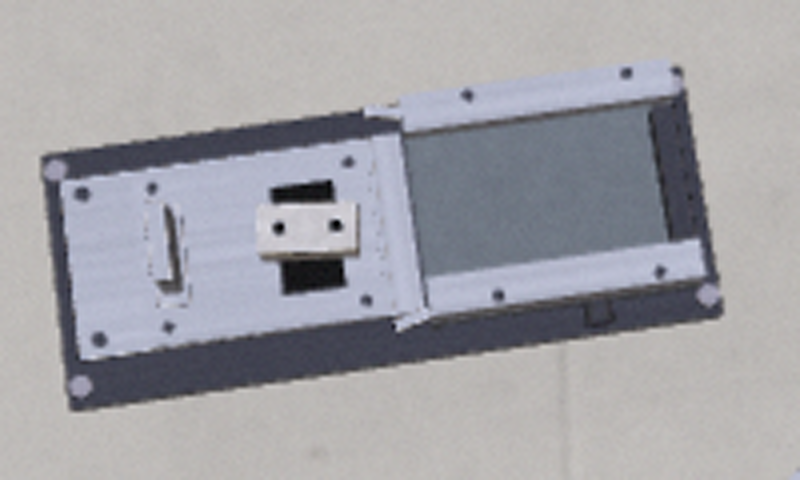

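View pics/fixh.png

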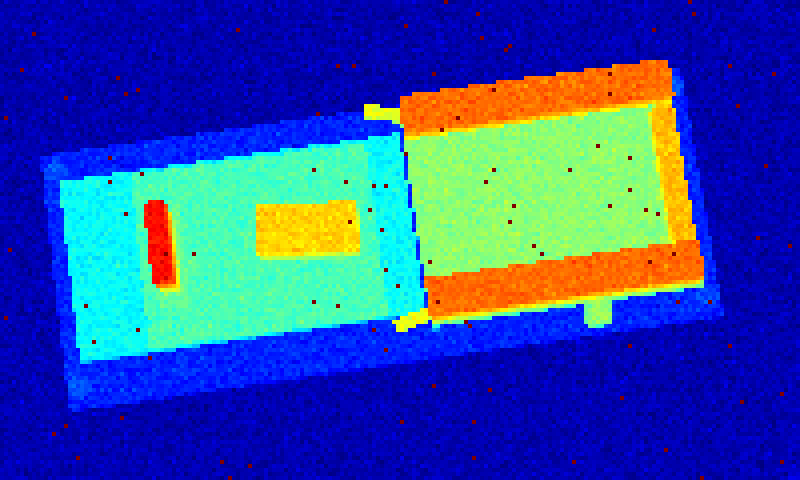

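```bash
cat > fit.py <<'E'
from h import *
def fitline(pts): 
    vx,vy,x,y=cv2.fitLine(np.float32(pts),cv2.DIST_HUBER,0,.001,.001).ravel(); 
    return np.array([vx,vy]),np.array([x,y])
def loadtop(n=4):
    D=[]
    for _ in range(n):
        c=optics.read_camera("top"); D.append(c["range_z"])
    c["range_z"]=np.median(D,0).astype(np.float32); return c
E
python3 - <<'E'
from fit import *
c=loadtop(5); c["range_z"]=cv2.medianBlur(c["range_z"],3)
P=cloud(c); z=P[...,2]+.0007
lip=(z>.0585)&(z<.072)
floor=(z>.037)&(z<.047)
def edges(mask_top, cols, up, zed):  # per column, boundary row
    out=[]
    for u in cols:
        r=np.where(mask_top[:,u])[0]
        if len(r)==0: continue
        v=(r.max()+.5) if up=="max" else (r.min()-.5)
        out.append(onplane(c,u,v,zed)[:2])
    return np.array(out)
A=lip.copy(); A[225:]=0; A[:175]=0
B=lip.copy(); B[:215]=0; B[250:]=0
e1=edges(A,range(306,362),"max",.0645); e2=edges(B,range(312,366),"min",.0645)
o1=edges(A,range(306,362),"min",.0645)
for e in(e1,e2,o1):
    d,p=fitline(e); print("lip",np.degrees(np.arctan2(d[1],d[0])),p)
d1,p1=fitline(e1); d2,p2=fitline(e2)
d=d1*np.sign(d1[1])+d2*np.sign(d2[1]); d/=np.linalg.norm(d)
yaw=np.degrees(np.arctan2(-d[0],d[1])); nrm=np.array([d[1],-d[0]])
print("yaw",yaw,"width",(p1-p2)@nrm,"cx",(p1+p2)@nrm/2)
# base outline: row/col boundaries along fixture y at z=.0
T=((z>.022)&(z<.05))
tab=((z>.0255)&(z<.034))
# loading table far (+y) end: min col of table per row ; gap dark : z<.02
f=[];s=[];fl=[];stop=[]
for v in range(212,250):
    r=np.where(T[v,205:240])[0]; 
    if len(r): f.append(onplane(c,205+r.min()-.5,v,.030)[:2])
for v in range(205,240):
    r=np.where(tab[v,285:312])[0]
    if len(r): s.append(onplane(c,285+r.max()+.5,v,.030)[:2])
    r=np.where(floor[v,298:340])[0]
    if len(r): fl.append(onplane(c,298+r.min()-.5,v,.042)[:2])
for v in range(196,232):
    m=(z[v]>.0505)&(z[v]<.062); m[:355]=0;m[380:]=0
    r=np.where(m)[0]
    if len(r): stop.append(onplane(c,r.min()-.5,v,.058)[:2])
for n,e in(("tail y=.176",f),("step y=0",s),("floor y=-.001",fl),("stop y=-.125",stop)):
    e=np.array(e); y=e@d; print(n,np.median(y),y.std(), len(e))
# plate: boundary vs table by height 33
G=(z>.068); G[:, :225]=0; G[:,255:]=0; G[:200]=0;G[250:]=0
yx=np.argwhere(G); pts=np.array([onplane(c,u,v,.074)[:2] for v,u in yx]); r=cv2.minAreaRect((pts*1000).astype(np.float32)); print("grip",r,pts.mean(0))
pl=(z>.0332)&(z<.0395); pl=cv2.morphologyEx(pl.astype(np.uint8),cv2.MORPH_OPEN,np.ones((3,3)))
le=[];te=[]
for v in range(210,246):
    r=np.where(pl[v,225:310])[0]
    if len(r): le.append(onplane(c,225+r.max()+.5,v,.036)[:2]); te.append(onplane(c,225+r.min()-.5,v,.036)[:2])
for n,e in(("lead",le),("tail",te)):
    dd,p=fitline(e); print(n,"yaw",np.degrees(np.arctan2(dd[1],dd[0])),p, "fy",p@d,"fx",p@nrm)
bt=(z>.052)&(z<.060); bt[:,:262]=0; bt[:,294:]=0
yx=np.argwhere(bt); pts=np.array([onplane(c,u,v,.056)[:2] for v,u in yx]); r=cv2.minAreaRect((pts*1000).astype(np.float32)); print("block",r,pts.mean(0))
dk=(c["image"].max(2)<40); dk[:,:262]=0; dk[:,294:]=0; dk[:200]=0; dk[245:]=0
yx=np.argwhere(dk); pts=np.array([onplane(c,u,v,.036)[:2] for v,u in yx]); r=cv2.minAreaRect((pts*1000).astype(np.float32)); print("pad",r,pts.mean(0))
E
```

```text
lip -82.77618 [0.585155   0.11051973]
lip -82.69002 [0.5135763  0.10249594]
lip -82.65416 [0.6062895  0.11000069]
yaw 7.266899 width 0.07201868 cx 0.5584253
tail y=.176 0.2784223940694548 0.0005628202337565264 38
step y=0 0.10158330601891356 0.0005804907144653683 35
floor y=-.001 0.10168251488595936 0.0005702358343485737 31
stop y=-.125 -0.021166600391798945 0.0006181161877451981 30
grip ((523.4683837890625, 294.9018859863281), (40.2824592590332, 10.197521209716797), 6.659729480743408) [0.5235381  0.29492455]
lead yaw 6.2817187 [0.5234139  0.18961594] fy 0.12188545 fx 0.5431945
tail yaw 4.6416163 [0.529177   0.30922976] fy 0.23980951 fx 0.5640415
block ((532.8077392578125, 224.42971801757812), (25.53143310546875, 49.65274429321289), 2.498708963394165) [0.53282714 0.2247559 ]
pad ((533.3439331054688, 225.07870483398438), (52.58744812011719, 30.47748565673828), 7.4228949546813965) [0.52890252 0.22451723]
```

```bash
cat >> h.py <<'E'
from scipy.spatial.transform import Rotation as R
def plan(target,yaw,flip=False):
    """rows: shift mm and rotvec in current tool axes for tool-down pose, jaws along fixture-like y with yaw deg"""
    o=telemetry.get_obs(); R0=R.from_euler("xyz",o["tool_rot"],degrees=True)
    a=np.radians(yaw); zt=np.array([-np.sin(a),np.cos(a),0])*(-1 if flip else 1); xt=np.array([0,0,-1.]); yt=np.cross(zt,xt)
    R1=R.from_matrix(np.stack([xt,yt,zt],1))
    sh=R0.inv().apply(np.array(target)-o["tool_pos"])*1000; rv=(R0.inv()*R1).as_rotvec()
    print("shift",sh.round(2).tolist(),"rot",rv.round(4).tolist(),"| pos",(o["tool_pos"]*1000).round(2),"F",o["force"].round(2),"M",o["wrist_torque"].round(3),"w",round(o["grip_width"]*1000,2),"t",round(o["time_s"],2)); return R0
E
python3 - <<'E'
from h import *
P=cloud(optics.read_camera("top")); s=cloud(optics.read_camera("side"))
for Q in(P,s):
    m=(Q[...,1]<-.2)&(Q[...,2]>.05)&(Q[...,1]>-.8)&(Q[...,0]>.15); q=Q[m]; print(np.percentile(q,[1,50,99],axis=0).round(2))
m=(P[...,1]<-.2)&(P[...,2]>.05)&(P[...,0]>.2); print(P[m].min(0),P[m].max(0))
for f in(0,1):
    R0=plan([.5235,.2949,.2],6.6,f)
print(R0.as_matrix().round(2))
E
```

```text
[[ 0.36 -0.46  0.05]
 [ 0.55 -0.34  0.1 ]
 [ 0.74 -0.23  0.1 ]]
[[ 0.36 -0.7   0.06]
 [ 0.57 -0.36  0.1 ]
 [ 0.88 -0.2   0.71]]
[ 0.30873605 -0.47090784  0.05000923] [ 0.88494807 -0.20005204  0.24603565]
shift [39.52, 580.37, -805.74] rot [-3.0059, -0.0, 0.0001] | pos [ 161.31 -629.69  239.58] F [0.07 0.34 0.27] M [-0.001 -0.013  0.001] w 87.35 t 1.7
shift [39.52, 580.37, -805.74] rot [0.1357, 0.0001, 0.0] | pos [ 161.31 -629.69  239.58] F [0.07 0.34 0.27] M [-0.001 -0.013  0.001] w 87.35 t 1.7
[[-0.    0.97  0.25]
 [-0.    0.25 -0.97]
 [-1.   -0.    0.  ]]
```

```bash
python3 -m pendant '[[36,[5,36,-20],[0.01,0,0]],[36,[5,72,-41],[0.03,0,0]],[36,[5,108,-61],[0.05,0,0]],[36,[5,144,-82],[0.07,0,0]],[36,[5,181,-102],[0.09,0,0]],[36,[5,217,-122],[0.11,0,0]],[36,[5,253,-143],[0.13,0,0]],[36,[5,289,-163],[0.136,0,0]],[36,[5,310,-199],[0.136,0,0]],[36,[5,330,-234],[0.136,0,0]]]'; python3 - <<'E'
from h import *
plan([.5235,.2949,.2],6.6,1); print(telemetry.get_obs()["qpos"].round(1))
E
```

```text
time_s: 2.53
tool_pos: [0.4244, -0.3188, 0.2345]
tool_rot: [115.4, 90.0, 32.0]
force: [0.2, 0.1, 0.1]
grip_width: 0.0372
shift [34.71, 169.6, -598.1] rot [0.001, -0.0003, -0.0005] | pos [ 424.37 -318.84  234.47] F [0.24 0.08 0.08] M [ 0.065 -0.012 -0.024] w 37.18 t 2.53
[ 51.8   4.9 -18.7  99.9   1.6  75.4 -50.6]
```

```bash
python3 -m pendant '[[36,[3,14,-36],[0,0,0]],[36,[6,28,-72],[0,0,0]],[36,[9,42,-108],[0,0,0]],[36,[12,56,-144],[0,0,0]],[36,[15,68,-181],[0,0,0]],[36,[18,80,-219],[0,0,0]],[36,[21,92,-258],[0,0,0]],[36,[24,104,-297],[0,0,0]],[36,[27,114,-336],[0,0,0]],[36,[30,124,-375],[0,0,0]]]'; python3 - <<'E'
from h import *
plan([.5235,.2949,.2],6.6,1); print(telemetry.get_obs()["qpos"].round(1))
E
```

```text
time_s: 3.37
tool_pos: [0.5032, 0.0675, 0.2048]
tool_rot: [56.1, 89.9, -27.3]
force: [1.5, 1.1, -0.6]
grip_width: 0.0358
shift [4.73, 46.18, -223.56] rot [-0.0006, 0.0008, -0.0011] | pos [503.18  67.53 204.85] F [ 1.49  1.13 -0.62] M [-0.031 -0.037 -0.   ] w 35.81 t 3.37
[ 28.3   4.5 -40.4 104.6   3.1  71.9 -96.4]
```

```bash
python3 -m pendant '[[36,[3,8,-38],[0,0,0]],[36,[5,16,-76],[0,0,0]],[36,[5,24,-114],[0,0,0]],[36,[5,32,-150],[0,0,0]],[36,[5,39,-185],[0,0,0]],[36,[5,44,-212],[0,0,0]],[36,[5,46,-222],[0,0,0]],[36,[5,46,-223],[0,0,0]],[36,[5,46,-223],[0,0,0]],[36,[5,46,-223],[0,0,0]]]'; python3 - <<'E'
from h import *
plan([.5235,.2949,.061],6.6,1); print(telemetry.get_obs()["qpos"].round(1))
c=optics.read_camera("top"); cv2.imwrite("pics/t1.png",cv2.resize(c["image"][120:320,160:400],None,fx=3,fy=3))
E
```

```text
time_s: 4.2
tool_pos: [0.5238, 0.2903, 0.1993]
tool_rot: [-5.9, 89.9, -89.5]
force: [0.1, -0.6, 0.6]
grip_width: 0.0357
shift [138.29, 0.21, -4.9] rot [-0.0026, 0.0019, 0.0002] | pos [523.84 290.27 199.3 ] F [ 0.08 -0.58  0.64] M [0.027 0.025 0.006] w 35.72 t 4.2
[   6.8   19.3  -46.9   92.5   14.6   74.5 -125.9]
```

View pics/t1.png

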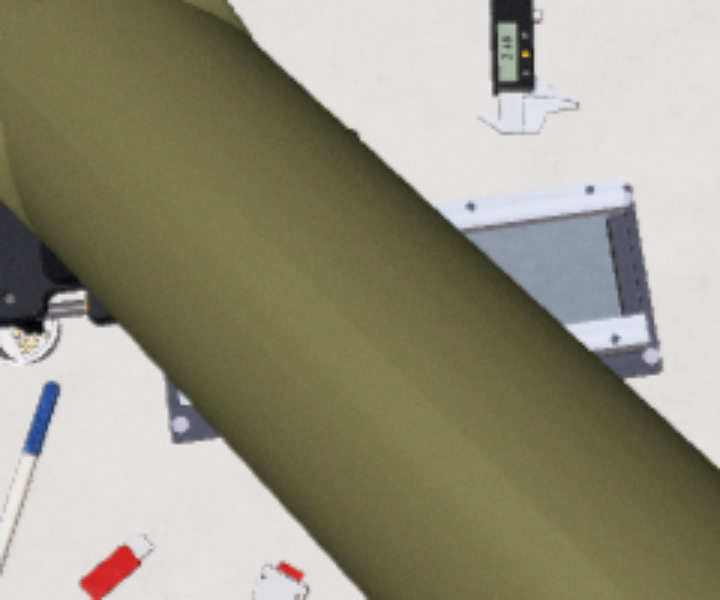

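```bash
python3 -m pendant '[[36,[30,0,-4.5],[-0.002,0.002,0]],[36,[60,0,-4.5],[-0.002,0.002,0]],[36,[85,0,-4.5],[-0.002,0.002,0]],[36,[95,0,-4.5],[-0.002,0.002,0]],[36,[98,0,-4.5],[-0.002,0.002,0]],[36,[98,0,-4.5],[-0.002,0.002,0]]]'; python3 - <<'E'
from h import *
plan([.5235,.2949,.061],6.6,1)
c=optics.read_camera("side"); cv2.imwrite("pics/s1.png",cv2.resize(c["image"][130:290,250:420],None,fx=4,fy=3.75))
cv2.imwrite("pics/s1.png",cv2.resize(c["image"][140:280,240:420],None,fx=4.2,fy=4.2,interpolation=cv2.INTER_CUBIC))
for P in([.5235,.2949,.074],[.5235,.2949,.08]): 
    u,v=proj(c,P); print((u-240)*4.2,(v-140)*4.2)
E
```

```text
time_s: 4.75
tool_pos: [0.5232, 0.2957, 0.1016]
tool_rot: [-165.5, 89.9, 111.1]
force: [-0.1, 0.8, -0.1]
grip_width: 0.036
shift [40.57, 0.26, 0.92] rot [0.0, -0.0014, 0.0004] | pos [523.15 295.73 101.57] F [-0.08  0.78 -0.13] M [ 0.049 -0.039 -0.006] w 36.02 t 4.75
350.6496185504291 219.91444800138586
350.5477977519745 210.91177837261208
```

View pics/s1.png

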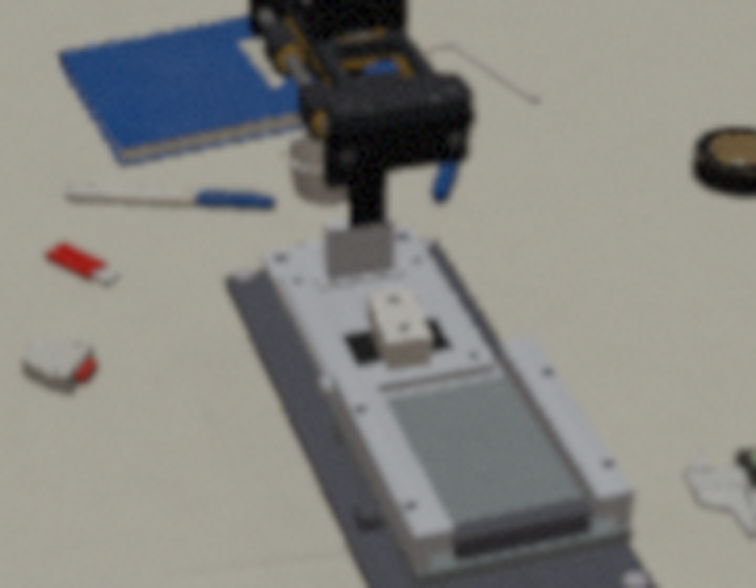

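```bash
python3 -m pendant '[[36,[15,0,1],[0,-0.001,0]],[36,[30,0,1],[0,-0.001,0]],[36,[38,0,1],[0,-0.001,0]],[36,[40,0,1],[0,-0.001,0]],[36,[40,0,1],[0,-0.001,0]],[36,[40,0,1],[0,-0.001,0]]]'; python3 - <<'E'
from h import *
plan([.5235,.2949,.061],6.6,1)
E
```

```text
time_s: 5.3
tool_pos: [0.5228, 0.2962, 0.0615]
tool_rot: [-174.1, 89.9, 102.6]
force: [-0.8, 0.3, 0.8]
grip_width: 0.0361
shift [0.53, 0.5, 1.41] rot [0.0019, -0.0012, 0.0001] | pos [522.84 296.24  61.53] F [-0.83  0.31  0.82] M [0.055 0.014 0.056] w 36.14 t 5.3
```

```bash
python3 -m pendant '[[28,[0,0,1.4],[0,0,0]],[22,[0,0,1.4],[0,0,0]],[17,[0,0,1.4],[0,0,0]],[14,[0,0,1.4],[0,0,0]],[12,[0,0,1.4],[0,0,0]],[11,[0,0,1.4],[0,0,0]],[10,[0,0,1.4],[0,0,0]],[8,[0,0,1.4],[0,0,0]],[6,[0,0,1.4],[0,0,0]],[5,[0,0,1.4],[0,0,0]]]' 30; python3 - <<'E'
from h import *
plan([.5235,.2949,.061],6.6,1)
E
```

```text
time_s: 6.13
tool_pos: [0.5231, 0.2942, 0.0615]
tool_rot: [-167.2, 90.0, 109.5]
force: [0.7, -2.0, 1.5]
grip_width: 0.0096
shift [0.53, 0.47, -0.6] rot [0.0016, -0.0003, 0.0001] | pos [523.1  294.25  61.53] F [ 0.66 -2.03  1.48] M [-0.271  0.004  0.061] w 9.59 t 6.13
```

```bash
python3 -m pendant '[[0,[0,0,0],[0,0,0]],[0,[0,0,0],[0,0,0]],[0,[-2,0,0],[0,0,0]],[0,[-4,0,0],[0,0,0]],[0,[-6,0,0],[0,0,0]],[0,[-8,0,0],[0,0,0]],[0,[-10,0,0],[0,0,0]],[0,[-12,0,0],[0,0,0]],[0,[-13.5,0,0],[0,0,0]],[0,[-13.5,0,0],[0,0,0]]]' 50; cat > st.py <<'E'
from h import *
O=np.array([.5410,.1724]); a=np.radians(7.27); d=np.array([-np.sin(a),np.cos(a)]); n=np.array([d[1],-d[0]])
def st():
    plan([.5231,.2942,.075],7.27,1); p=telemetry.get_obs()["tool_pos"]
    q=p[:2]-O; print("fx %.2f fy_carrier %.2f lead %.2f  z lift %.2f"%(q@n*1e3,(q@d-.045)*1e3,(q@d-.105)*1e3,p[2]*1e3-61.5))
def look(name):
    c=optics.read_camera("side"); cv2.imwrite(f"pics/{name}.png",cv2.resize(c["image"][160:280,270:410],None,fx=5,fy=5,interpolation=cv2.INTER_CUBIC)); return c
E
python3 - <<'E'
from st import *
st(); c=look("s2"); P=cloud(c)
w=P.reshape(-1,3); q=(w[:,:2]-O); fx=q@n; fy=q@d
import itertools
for nm,lo,hi,xl in(("table tail",.150,.172,.04),("plate by grip",.075,.10,.04),("plate front",.026,.038,.04),("stage",-.11,-.02,.03)):
    m=(abs(fx)<xl)&(fy>lo)&(fy<hi)&(w[:,2]>.02)&(w[:,2]<.056); print(nm,m.sum(),np.median(w[m,2]) if m.any() else None)
E
```

```text
time_s: 6.97
tool_pos: [0.5232, 0.2948, 0.0754]
tool_rot: [153.3, 89.9, 70.0]
force: [-0.2, -0.4, -5.0]
grip_width: 0.0099
shift [0.41, -0.18, 0.55] rot [-0.01, -0.0012, -0.0006] | pos [523.21 294.76  75.41] F [-0.19 -0.4  -5.01] M [ 0.232 -0.012  0.009] w 9.88 t 6.97
fx -2.16 fy_carrier 78.63 lead 18.63  z lift 13.91
table tail 17 0.03029198806686495
plate by grip 132 0.04961817582130684
plate front 168 0.049215597236403785
stage 641 0.04385906477670254
```

View pics/s2.png

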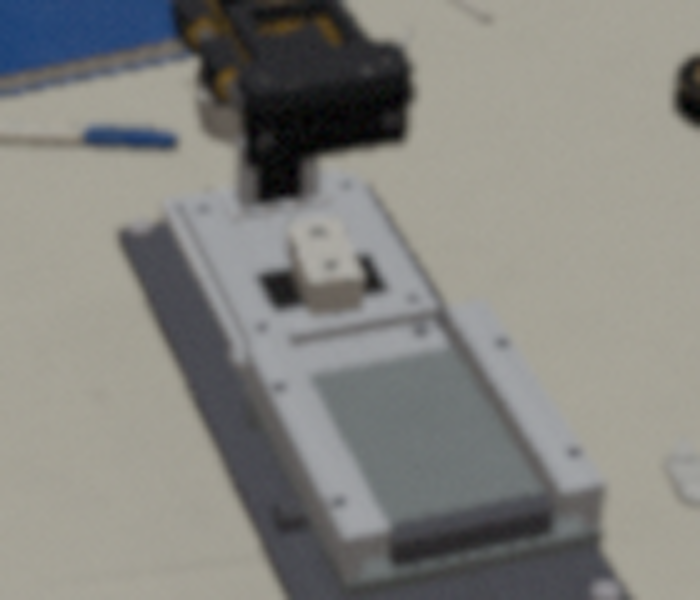

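```bash
python3 - <<'E'
from st import *
cs=[optics.read_camera("side") for _ in range(4)]
P1=np.median([cloud(c) for c in cs],0); P0=np.load("side0.npz")["P"]
for w,t in((P0,"before"),(P1,"now")):
    w=w.reshape(-1,3); q=w[:,:2]-O; fx=q@n; fy=q@d
    for nm,lo,hi,xa,xb in(("plateL back",.06,.11,-.042,-.028),("plateR back",.06,.11,.028,.042),("plate L front",.026,.06,-.042,-.03),("plate R front",.026,.06,.03,.042),("front mid",.023,.03,-.02,.02),("stage1",-.11,-.07,-.03,.03),("stage2",-.05,-.02,-.03,.03),("block",.03,.09,-.012,.012)):
        m=(fx>xa)&(fx<xb)&(fy>lo)&(fy<hi)&(w[:,2]>.02)&((w[:,2]<.056) if nm!="block" else (w[:,2]>.052)); print(t,nm,m.sum(),np.median(w[m,2]).round(4),w[m,2].std().round(4))
E
```

```text
before plateL back 77 0.037 0.0026
before plateR back 70 0.0359 0.0013
before plate L front 30 0.038 0.0014
before plate R front 42 0.0359 0.0012
before front mid 86 0.0424 0.0062
before stage1 290 0.0437 0.0012
before stage2 206 0.0439 0.0011
before block 106 0.0558 0.0013
now plateL back 89 0.0494 0.0079
now plateR back 71 0.0492 0.0009
now plate L front 53 0.0506 0.0065
now plate R front 53 0.0487 0.007
now front mid 76 0.0496 0.0099
now stage1 295 0.0437 0.0006
now stage2 205 0.0439 0.0007
now block 1483 0.3359 0.1232
```

```bash
python3 -m pendant '[[0,[-0.2,1,1],[-0.005,0,0]],[0,[-0.4,1.9,3],[-0.01,0,0]],[0,[-0.4,1.9,5],[-0.01,0,0]],[0,[-0.4,1.9,7],[-0.01,0,0]],[0,[-0.4,1.9,9],[-0.01,0,0]],[0,[-0.4,1.9,10],[-0.01,0,0]],[0,[-0.4,1.9,10],[-0.01,0,0]],[0,[-0.4,1.9,10],[-0.01,0,0]]]' ; python3 - <<'E'
from st import *
st(); c=look("s3")
w=cloud(c).reshape(-1,3); 
for i in range(3):
    w=np.median([cloud(optics.read_camera("side")) for _ in range(3)],0).reshape(-1,3)
    q=w[:,:2]-O; fx=q@n; fy=q@d
    for nm,lo,hi,xa,xb in(("plateL back",.05,.10,-.042,-.028),("plateR back",.05,.10,.028,.042),("plate L front",.018,.05,-.042,-.03),("plate R front",.018,.05,.03,.042),("stage",-.11,-.02,-.03,.03)):
        m=(fx>xa)&(fx<xb)&(fy>lo)&(fy<hi)&(w[:,2]>.02)&(w[:,2]<.056); print(nm,m.sum(),np.median(w[m,2]).round(4),end="; ")
    print(telemetry.get_obs()["tool_pos"].round(5),telemetry.get_obs()["force"].round(2))
E
```

```text
time_s: 7.88
tool_pos: [0.5261, 0.2848, 0.0754]
tool_rot: [178.8, 89.9, 96.1]
force: [-0.7, 0.0, -4.8]
grip_width: 0.0096
shift [0.41, -1.79, -9.72] rot [-0.0003, -0.001, -0.0] | pos [526.1  284.78  75.4 ] F [-0.7   0.01 -4.78] M [0.216 0.064 0.001] w 9.59 t 7.88
fx -0.56 fy_carrier 68.36 lead 8.36  z lift 13.90
plateL back 110 0.0494; plateR back 66 0.0496; plate L front 44 0.0509; plate R front 53 0.0497; stage 640 0.0437; [0.52601 0.28506 0.07543] [ 0.68  0.08 -4.67]
plateL back 115 0.0487; plateR back 72 0.0496; plate L front 46 0.0509; plate R front 54 0.0492; stage 643 0.0438; [0.52603 0.28497 0.07538] [-0.39 -0.24 -4.14]
plateL back 122 0.0492; plateR back 70 0.0495; plate L front 46 0.0512; plate R front 53 0.0491; stage 643 0.0438; [0.52605 0.28491 0.07537] [ 0.19 -0.47 -5.24]
```

View pics/s3.png

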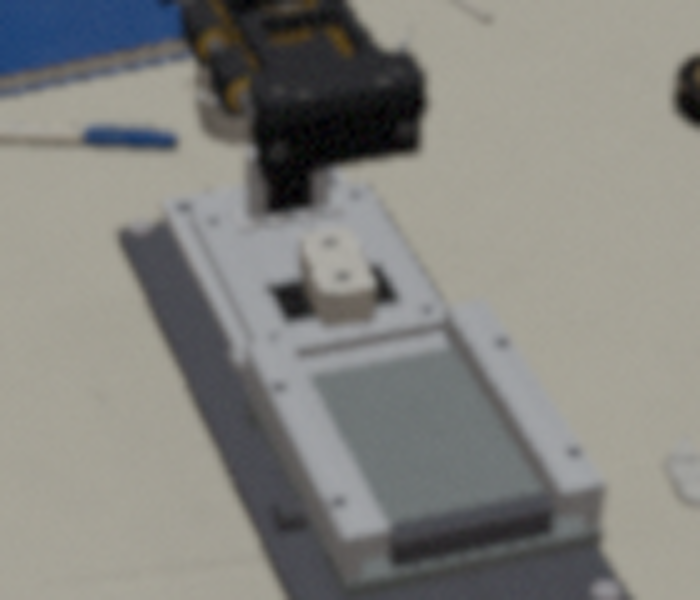

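```bash
python3 -m pendant '[[0,[0,0.2,1.5],[0,0,0]],[0,[0,0.4,3],[0,0,0]],[0,[0,0.4,4.5],[0,0,0]],[0,[0,0.4,5],[0,0,0]],[0,[0,0.4,5],[0,0,0]]]' ; python3 -m pendant '[[0,[0,0,0.5],[0,0,0]],[0,[0,0,1],[0,0,0]],[0,[0,0,1.5],[0,0,0]],[0,[0,0,2],[0,0,0]]]';python3 -m pendant '[[0,[0,0,0.5],[0,0,0]],[0,[0,0,1],[0,0,0]],[0,[0,0,1],[0,0,0]]]'; python3 - <<'E'
from st import *
st()
E
```

```text
time_s: 8.8
tool_pos: [0.5272, 0.2795, 0.0753]
tool_rot: [-175.2, 90.0, 102.0]
force: [0.3, 0.2, -4.2]
grip_width: 0.0094
time_s: 9.13
tool_pos: [0.5273, 0.2779, 0.0754]
tool_rot: [-175.7, 90.0, 101.6]
force: [0.9, 0.5, -3.8]
grip_width: 0.0096
time_s: 9.38
tool_pos: [0.5275, 0.2768, 0.0754]
tool_rot: [-178.0, 90.0, 99.3]
force: [0.1, 0.8, -3.6]
grip_width: 0.0093
shift [0.37, -2.2, -17.81] rot [-0.0002, -0.0008, 0.0] | pos [527.53 276.81  75.36] F [ 0.15  0.75 -3.65] M [0.212 0.012 0.002] w 9.27 t 9.38
fx -0.15 fy_carrier 60.28 lead 0.28  z lift 13.86
```

```bash
python3 -m pendant '[[0,[0,0,0.5],[0,0,0]],[0,[0,0,1],[0,0,0]],[0,[0,0,1],[0,0,0]]]';python3 -m pendant '[[0,[0,0,0.5],[0,0,0]],[0,[0,0,1],[0,0,0]],[0,[0,0,1],[0,0,0]]]'; python3 - <<'E'
from st import *
st()
E
```

```text
time_s: 9.63
tool_pos: [0.5276, 0.2758, 0.0753]
tool_rot: [-173.6, 90.0, 103.7]
force: [0.0, -0.4, -4.6]
grip_width: 0.0094
time_s: 9.88
tool_pos: [0.5278, 0.2748, 0.0753]
tool_rot: [-175.5, 90.0, 101.8]
force: [-0.1, -0.1, -4.2]
grip_width: 0.0098
shift [0.36, -2.19, -19.84] rot [-0.0002, -0.0008, 0.0001] | pos [527.78 274.8   75.34] F [-0.05 -0.07 -4.18] M [ 0.174  0.034 -0.051] w 9.8 t 9.88
fx -0.16 fy_carrier 58.25 lead -1.75  z lift 13.84
```

```bash
python3 -m pendant '[[0,[0,0,0.5],[0,0,0]],[0,[0,0,1],[0,0,0]],[0,[0,0,1],[0,0,0]]]';python3 -m pendant '[[0,[0,0,0.5],[0,0,0]],[0,[0,0,1],[0,0,0]],[0,[0,0,1],[0,0,0]]]'; python3 -m pendant '[[0,[0,0,0.5],[0,0,0]],[0,[0,0,1],[0,0,0]],[0,[0,0,1.5],[0,0,0]],[0,[0,0,1.5],[0,0,0]]]';python3 - <<'E'
from st import *
st()
E
```

```text
time_s: 10.13
tool_pos: [0.5279, 0.2738, 0.0754]
tool_rot: [-178.3, 90.0, 98.9]
force: [0.3, 0.2, -4.2]
grip_width: 0.0096
time_s: 10.38
tool_pos: [0.528, 0.2728, 0.0754]
tool_rot: [-179.1, 90.0, 98.2]
force: [-0.9, 0.8, -4.9]
grip_width: 0.0095
time_s: 10.72
tool_pos: [0.5282, 0.2713, 0.0754]
tool_rot: [-177.7, 90.0, 99.5]
force: [-0.4, 0.1, -5.8]
grip_width: 0.01
shift [0.38, -2.21, -23.32] rot [-0.0002, -0.0008, 0.0] | pos [528.23 271.35  75.36] F [-0.43  0.14 -5.78] M [ 0.213  0.017 -0.007] w 10.04 t 10.72
fx -0.14 fy_carrier 54.77 lead -5.23  z lift 13.86
```

```bash
python3 -m pendant '[[0,[0,0,0.6],[0,0,0]],[0,[0,0,1.2],[0,0,0]],[0,[0,0,1.8],[0,0,0]],[0,[0,0,2.4],[0,0,0]],[0,[0,0,3],[0,0,0]],[0,[0,0,3],[0,0,0]]]';python3 -m pendant '[[0,[0,0,0.7],[0,0,0]],[0,[0,0,1.4],[0,0,0]],[0,[0,0,2.1],[0,0,0]],[0,[0,0,2.8],[0,0,0]],[0,[0,0,3.5],[0,0,0]],[0,[0,0,3.5],[0,0,0]]]'; python3 - <<'E'
from st import *
st();look("s4")
E
```

```text
time_s: 11.22
tool_pos: [0.5286, 0.2683, 0.0754]
tool_rot: [-179.9, 90.0, 97.3]
force: [0.3, -0.0, -5.0]
grip_width: 0.0098
time_s: 11.72
tool_pos: [0.5291, 0.2648, 0.0754]
tool_rot: [-178.0, 90.0, 99.3]
force: [0.1, 0.5, -3.9]
grip_width: 0.0098
shift [0.38, -2.21, -29.89] rot [-0.0003, -0.0007, 0.0] | pos [529.06 264.83  75.36] F [ 0.1   0.46 -3.86] M [ 0.253  0.086 -0.022] w 9.82 t 11.72
fx -0.14 fy_carrier 48.20 lead -11.80  z lift 13.86
```

View pics/s4.png

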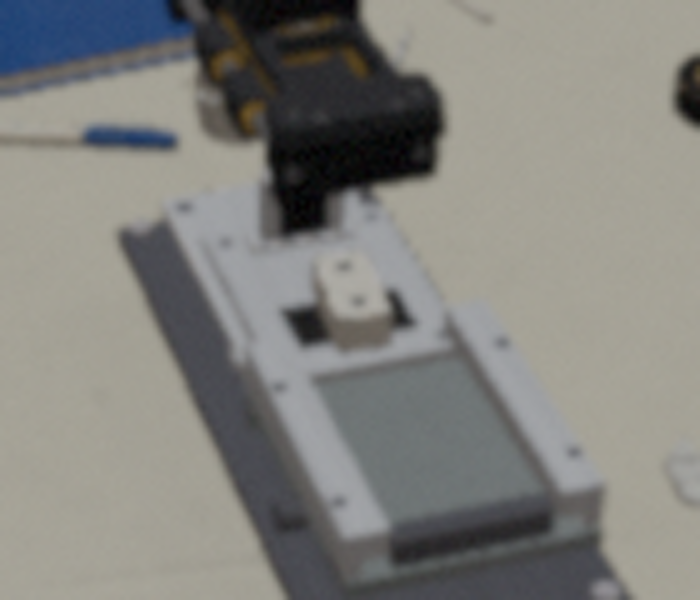

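The plate's leading edge, at (375,365) in the crop, now covers the start of the grey floor between the lips, and no contact force has shown. Now I'll feel for the floor.

```bash
python3 -m pendant '[[0,[0.4,0,0],[0,0,0]],[0,[0.8,0,0],[0,0,0]],[0,[0.8,0,0],[0,0,0]]]';python3 -m pendant '[[0,[0.3,0,0],[0,0,0]],[0,[0.3,0,0],[0,0,0]]]'; python3 -m pendant '[[0,[0.3,0,0],[0,0,0]],[0,[0.3,0,0],[0,0,0]]]'; python3 - <<'E'
from st import *
st()
E
```

```text
time_s: 12.02
tool_pos: [0.5289, 0.2651, 0.0745]
tool_rot: [-169.1, 89.9, 108.1]
force: [0.2, -0.4, -4.8]
grip_width: 0.0096
time_s: 12.18
tool_pos: [0.529, 0.2651, 0.0742]
tool_rot: [-176.5, 89.9, 100.8]
force: [-0.2, 0.7, -4.6]
grip_width: 0.0095
time_s: 12.35
tool_pos: [0.529, 0.2652, 0.0741]
tool_rot: [175.4, 89.9, 92.6]
force: [0.4, 0.1, -3.8]
grip_width: 0.0098
shift [-0.92, -2.18, -29.54] rot [0.0001, -0.0009, -0.0001] | pos [529.   265.17  74.05] F [ 0.4   0.12 -3.76] M [ 0.188  0.105 -0.004] w 9.75 t 12.35
fx -0.16 fy_carrier 48.54 lead -11.46  z lift 12.55
```

```bash
python3 -m pendant '[[0,[0.3,0,0],[0,0,0]],[0,[0.3,0,0],[0,0,0]],[0,[0.3,0,0],[0,0,0]]]';python3 -m pendant '[[0,[0.3,0,0],[0,0,0]],[0,[0.3,0,0],[0,0,0]],[0,[0.3,0,0],[0,0,0]]]'; python3 - <<'E'
from st import *
st()
E
```

```text
time_s: 12.6
tool_pos: [0.529, 0.2652, 0.0739]
tool_rot: [168.6, 89.9, 85.9]
force: [-0.4, 0.3, -2.0]
grip_width: 0.0094
time_s: 12.85
tool_pos: [0.529, 0.2652, 0.0736]
tool_rot: [165.0, 89.9, 82.3]
force: [-0.8, -0.1, -1.2]
grip_width: 0.0098
shift [-1.37, -2.23, -29.48] rot [0.0001, -0.001, -0.0003] | pos [529.04 265.24  73.6 ] F [-0.81 -0.06 -1.2 ] M [ 0.075  0.178 -0.025] w 9.8 t 12.85
fx -0.11 fy_carrier 48.61 lead -11.39  z lift 12.10
```

```bash
python3 -m pendant '[[0,[-0.5,0,0],[0,0,0]],[0,[-1,0,0],[0,0,0]],[0,[-1.4,0.1,0.5],[0,0,0]],[0,[-1.4,0.2,1.5],[0,0,0]],[0,[-1.4,0.2,3],[0,0,0]],[0,[-1.4,0.2,5],[0,0,0]],[0,[-1.4,0.2,7],[0,0,0]],[0,[-1.4,0.2,8.5],[0,0,0]],[0,[-1.4,0.2,9.5],[0,0,0]],[0,[-1.4,0.2,10],[0,0,0]]]'; python3 - <<'E'
from st import *
st()
E
```

```text
time_s: 13.68
tool_pos: [0.5306, 0.2548, 0.0747]
tool_rot: [-178.6, 90.0, 98.6]
force: [-0.2, 1.0, -4.7]
grip_width: 0.0097
shift [-0.24, -2.45, -40.02] rot [-0.0005, -0.0008, 0.0] | pos [530.57 254.81  74.73] F [-0.24  0.96 -4.66] M [ 0.208  0.064 -0.034] w 9.69 t 13.68
fx 0.08 fy_carrier 38.07 lead -21.93  z lift 13.23
```

```bash
python3 -m pendant '[[0,[-0.3,0,0.5],[0,0,0]],[0,[-0.6,0,1.5],[0,0,0]],[0,[-0.6,0,3],[0,0,0]],[0,[-0.6,0,5],[0,0,0]],[0,[-0.6,0,7.5],[0,0,0]],[0,[-0.6,0,10],[0,0,0]],[0,[-0.6,0,12.5],[0,0,0]],[0,[-0.6,0,15],[0,0,0]],[0,[-0.6,0,17],[0,0,0]],[0,[-0.6,0,18],[0,0,0]]]'; python3 - <<'E'
from st import *
st()
E
```

```text
time_s: 14.52
tool_pos: [0.5329, 0.2367, 0.0753]
tool_rot: [-173.0, 90.0, 104.3]
force: [-0.7, -1.2, -4.1]
grip_width: 0.0099
shift [0.34, -2.44, -58.24] rot [-0.0006, -0.0006, 0.0001] | pos [532.86 236.73  75.3 ] F [-0.69 -1.18 -4.06] M [0.225 0.031 0.04 ] w 9.88 t 14.52
fx 0.06 fy_carrier 19.84 lead -40.16  z lift 13.80
```

```bash
python3 -m pendant '[[0,[0,0,0.7],[0,0,0]],[0,[0,0,2],[0,0,0]],[0,[0,0,4],[0,0,0]],[0,[0,0,7],[0,0,0]],[0,[0,0,10],[0,0,0]],[0,[0,0,13],[0,0,0]],[0,[0,0,16],[0,0,0]],[0,[0,0,19],[0,0,0]],[0,[0,0,21],[0,0,0]],[0,[0,0,22],[0,0,0]]]'; python3 - <<'E'
from st import *
st();look("s5")
E
```

```text
time_s: 15.35
tool_pos: [0.5357, 0.2149, 0.0753]
tool_rot: [-172.8, 90.0, 104.4]
force: [-0.4, -0.2, -5.0]
grip_width: 0.0094
shift [0.33, -2.47, -80.29] rot [-0.0007, -0.0006, 0.0001] | pos [535.66 214.86  75.28] F [-0.43 -0.18 -4.96] M [0.235 0.035 0.014] w 9.44 t 15.35
fx 0.07 fy_carrier -2.20 lead -62.20  z lift 13.78
```

View pics/s5.png

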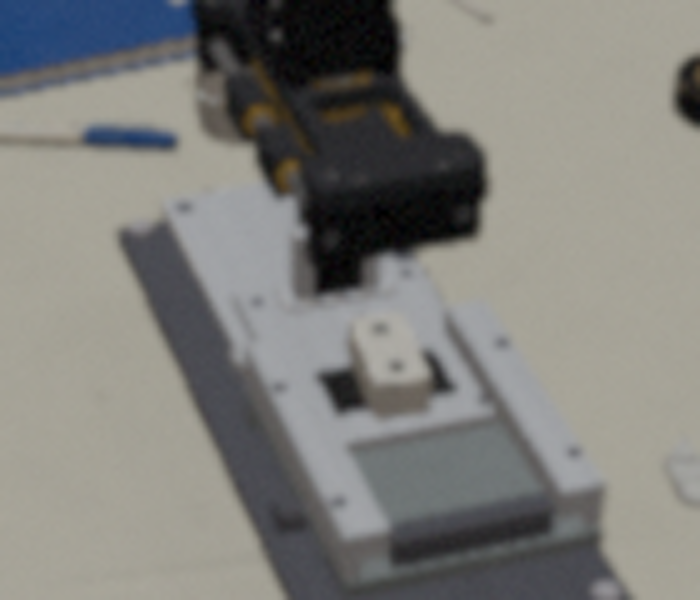

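The plate is inside the lips with its front edge near (430,430) in the crop. The block hasn't moved, and the force is only the carried weight. I'll carry on towards the stop.

```bash
python3 -m pendant '[[0,[0,0,0.7],[0,0,0]],[0,[0,0,2],[0,0,0]],[0,[0,0,4],[0,0,0]],[0,[0,0,7],[0,0,0]],[0,[0,0,10],[0,0,0]],[0,[0,0,13],[0,0,0]],[0,[0,0,16],[0,0,0]],[0,[0,0,19],[0,0,0]],[0,[0,0,21],[0,0,0]],[0,[0,0,22],[0,0,0]]]'; python3 -m pendant '[[0,[0,0,0.7],[0,0,0]],[0,[0,0,2],[0,0,0]],[0,[0,0,4],[0,0,0]],[0,[0,0,7],[0,0,0]],[0,[0,0,10],[0,0,0]],[0,[0,0,13],[0,0,0]],[0,[0,0,16],[0,0,0]],[0,[0,0,19],[0,0,0]],[0,[0,0,21],[0,0,0]],[0,[0,0,22],[0,0,0]]]'; python3 - <<'E'
from st import *
st()
E
```

```text
time_s: 16.23
tool_pos: [0.5384, 0.193, 0.0752]
tool_rot: [-170.4, 90.0, 106.8]
force: [-0.0, -0.4, -5.0]
grip_width: 0.0099
time_s: 17.07
tool_pos: [0.5412, 0.1713, 0.0753]
tool_rot: [-175.7, 90.0, 101.5]
force: [-0.3, -0.1, -5.2]
grip_width: 0.0099
shift [0.34, -2.48, -124.25] rot [-0.0007, -0.0007, 0.0] | pos [541.2  171.26  75.26] F [-0.29 -0.11 -5.2 ] M [ 0.189  0.075 -0.01 ] w 9.92 t 17.07
fx 0.06 fy_carrier -46.16 lead -106.16  z lift 13.76
```

```bash
python3 -m pendant '[[0,[0,0,1],[0,0,0]],[0,[0,0,3],[0,0,0]],[0,[0,0,5],[0,0,0]],[0,[0,0,7.5],[0,0,0]],[0,[0,0,10],[0,0,0]],[0,[0,0,12],[0,0,0]],[0,[0,0,13.5],[0,0,0]],[0,[0,0,14],[0,0,0]],[0,[0,0,14],[0,0,0]]]'; python3 -m pendant '[[0,[0,0,0.5],[0,0,0]],[0,[0,0,1],[0,0,0]],[0,[0,0,1.5],[0,0,0]],[0,[0,0,1.5],[0,0,0]]]'; python3 - <<'E'
from st import *
st()
E
```

```text
time_s: 17.82
tool_pos: [0.5429, 0.1577, 0.0752]
tool_rot: [-179.2, 90.0, 98.0]
force: [-0.7, -0.3, -4.9]
grip_width: 0.0095
time_s: 18.15
tool_pos: [0.5431, 0.1564, 0.0752]
tool_rot: [-177.7, 90.0, 99.6]
force: [-0.4, 0.1, -4.1]
grip_width: 0.0097
shift [0.36, -2.37, -139.21] rot [-0.0001, -0.0008, 0.0] | pos [543.06 156.4   75.25] F [-0.42  0.12 -4.05] M [0.179 0.046 0.001] w 9.73 t 18.15
fx 0.02 fy_carrier -61.13 lead -121.13  z lift 13.75
```

```bash
python3 -m pendant '[[0,[0,0,0.5],[0,0,0]],[0,[0,0,1],[0,0,0]],[0,[0,0,1],[0,0,0]]]'; python3 -m pendant '[[0,[0,0,0.5],[0,0,0]],[0,[0,0,1],[0,0,0]],[0,[0,0,1],[0,0,0]]]';python3 -m pendant '[[0,[0,0,0.5],[0,0,0]],[0,[0,0,0.5],[0,0,0]]]'
```

```text
time_s: 18.4
tool_pos: [0.5432, 0.1553, 0.0752]
tool_rot: [-178.7, 90.0, 98.5]
force: [0.5, -0.1, -3.9]
grip_width: 0.0095
time_s: 18.65
tool_pos: [0.5433, 0.1543, 0.0753]
tool_rot: [-176.5, 90.0, 100.7]
force: [0.6, -0.3, -4.1]
grip_width: 0.0094
time_s: 18.82
tool_pos: [0.5434, 0.1539, 0.0752]
tool_rot: [-176.3, 90.0, 101.0]
force: [0.3, 0.2, -4.2]
grip_width: 0.0098
```

```bash
python3 - <<'E'
from st import *
st()
E
```

```text
shift [0.36, -2.38, -141.76] rot [-0.0002, -0.0008, 0.0001] | pos [543.37 153.87  75.24] F [ 0.32  0.23 -4.23] M [ 0.178  0.075 -0.003] w 9.81 t 18.82
fx 0.01 fy_carrier -63.68 lead -123.68  z lift 13.74
```

```bash
python3 -m pendant '[[0,[0,0,0.4],[0,0,0]],[0,[0,0,0.4],[0,0,0]]]'; python3 -m pendant '[[0,[0,0,0.4],[0,0,0]],[0,[0,0,0.4],[0,0,0]]]';python3 -m pendant '[[0,[0,0,0.4],[0,0,0]],[0,[0,0,0.4],[0,0,0]]]'
```

```text
time_s: 18.98
tool_pos: [0.5434, 0.1535, 0.0752]
tool_rot: [-177.0, 90.0, 100.2]
force: [-0.1, -1.2, -4.1]
grip_width: 0.0097
time_s: 19.15
tool_pos: [0.5435, 0.1531, 0.0753]
tool_rot: [178.2, 90.0, 95.5]
force: [0.1, 0.5, -4.0]
grip_width: 0.0094
time_s: 19.32
tool_pos: [0.5435, 0.1527, 0.0752]
tool_rot: [-174.4, 90.0, 102.9]
force: [0.1, -0.1, -4.8]
grip_width: 0.0099
```

```bash
python3 - <<'E'
from st import *
st()
E
```

```text
shift [0.35, -2.36, -142.95] rot [-0.0002, -0.0009, 0.0001] | pos [543.51 152.7   75.23] F [ 0.11 -0.13 -4.79] M [ 0.303  0.024 -0.004] w 9.87 t 19.32
fx -0.01 fy_carrier -64.86 lead -124.86  z lift 13.73
```

```bash
python3 -m pendant '[[0,[0,0,0.4],[0,0,0]],[0,[0,0,0.4],[0,0,0]]]'; python3 -m pendant '[[0,[0,0,0.4],[0,0,0]],[0,[0,0,0.4],[0,0,0]]]'
```

```text
time_s: 19.48
tool_pos: [0.5436, 0.1523, 0.0753]
tool_rot: [-178.5, 90.0, 98.8]
force: [0.9, -0.4, -4.1]
grip_width: 0.0097
time_s: 19.65
tool_pos: [0.5436, 0.1519, 0.0753]
tool_rot: [-178.1, 90.0, 99.2]
force: [-1.3, -0.0, -4.4]
grip_width: 0.0098
```

```bash
python3 - <<'E'
from st import *
st();look("s6")
E
```

```text
shift [0.38, -2.38, -143.76] rot [-0.0002, -0.0008, 0.0] | pos [543.63 151.89  75.25] F [-1.27 -0.03 -4.42] M [0.188 0.064 0.03 ] w 9.77 t 19.65
fx 0.01 fy_carrier -65.67 lead -125.67  z lift 13.75
```

View pics/s6.png

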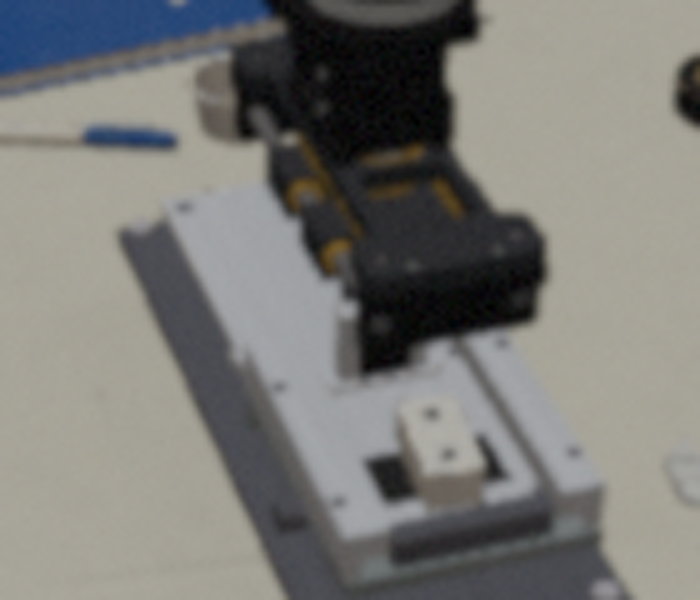

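The plate's edge is practically at the dark stop (470,525), but I feel nothing yet. I'll keep going in small nudges.

```bash
python3 -m pendant '[[0,[0,0,0.4],[0,0,0]],[0,[0,0,0.4],[0,0,0]]]'; python3 -m pendant '[[0,[0,0,0.4],[0,0,0]],[0,[0,0,0.4],[0,0,0]]]'
```

```text
time_s: 19.87
tool_pos: [0.5437, 0.1515, 0.0753]
tool_rot: [178.9, 90.0, 96.2]
force: [0.8, 0.4, -4.4]
grip_width: 0.0096
time_s: 20.03
tool_pos: [0.5437, 0.1513, 0.0753]
tool_rot: [-179.8, 89.9, 97.5]
force: [0.6, 0.1, -4.8]
grip_width: 0.0095
```

```bash
python3 -m pendant '[[0,[0,0,0.4],[0,0,0]],[0,[0,0,0.4],[0,0,0]]]'
```

```text
time_s: 20.2
tool_pos: [0.5437, 0.1513, 0.0753]
tool_rot: [179.1, 89.9, 96.4]
force: [-0.2, 1.0, -3.2]
grip_width: 0.0095
```

```bash
python3 -m pendant '[[0,[0,0,0.4],[0,0,0]],[0,[0,0,0.4],[0,0,0]]]'; python3 - <<'E'
from st import *
st()
E
```

```text
time_s: 20.37
tool_pos: [0.5437, 0.1513, 0.0754]
tool_rot: [175.1, 89.9, 92.4]
force: [-0.0, 2.7, -4.5]
grip_width: 0.0099
shift [0.68, -2.28, -144.36] rot [0.0004, -0.002, -0.0002] | pos [543.69 151.3   75.39] F [-0.05  2.74 -4.46] M [ 0.833  0.199 -0.024] w 9.87 t 20.37
fx -0.00 fy_carrier -66.27 lead -126.27  z lift 13.89
```

Stop contact is felt: y has stalled and the push is 2.7 N. Lowering onto the floor.

```bash
python3 -m pendant '[[0,[0.3,0,-0.3],[0,0,0]],[0,[0.6,0,-0.3],[0,0,0]],[0,[0.9,0,-0.3],[0,0,0]],[0,[0.9,0,-0.3],[0,0,0]]]'; python3 -m pendant '[[0,[0.3,0,0],[0,0,0]],[0,[0.6,0,0],[0,0,0]],[0,[0.6,0,0],[0,0,0]]]'; python3 - <<'E'
from st import *
st()
E
```

```text
time_s: 20.7
tool_pos: [0.5438, 0.1513, 0.0745]
tool_rot: [167.2, 89.9, 84.5]
force: [-0.6, 3.8, -3.1]
grip_width: 0.0099
time_s: 20.95
tool_pos: [0.5439, 0.1513, 0.074]
tool_rot: [162.1, 89.9, 79.4]
force: [-1.1, 4.5, -2.2]
grip_width: 0.0096
shift [-0.82, -2.47, -144.35] rot [0.0004, -0.0016, -0.0005] | pos [543.87 151.33  73.96] F [-1.09  4.45 -2.23] M [1.084 0.205 0.009] w 9.6 t 20.95
fx 0.18 fy_carrier -66.26 lead -126.26  z lift 12.46
```

```bash
python3 -m pendant '[[0,[0.3,0,0],[0,0,0]],[0,[0.3,0,0],[0,0,0]],[0,[0.3,0,0],[0,0,0]]]'; python3 -m pendant '[[0,[0.3,0,0],[0,0,0]],[0,[0.3,0,0],[0,0,0]],[0,[0.3,0,0],[0,0,0]]]'; python3 - <<'E'
from st import *
st()
E
```

```text
time_s: 21.2
tool_pos: [0.5439, 0.1514, 0.0738]
tool_rot: [160.4, 89.9, 77.7]
force: [-1.0, 4.8, -0.5]
grip_width: 0.0095
time_s: 21.45
tool_pos: [0.5439, 0.1514, 0.0737]
tool_rot: [157.6, 89.9, 74.9]
force: [-1.4, 4.6, -0.3]
grip_width: 0.0099
shift [-1.13, -2.49, -144.26] rot [0.0005, -0.0014, -0.0006] | pos [543.89 151.42  73.66] F [-1.41  4.63 -0.32] M [ 0.992  0.377 -0.047] w 9.86 t 21.45
fx 0.21 fy_carrier -66.17 lead -126.17  z lift 12.16
```

```bash
python3 -m pendant '[[0,[0,0,0],[0,0,0]],[0,[0,0,0],[0,0,0]],[0,[0.2,0,0],[0,0,0]],[0,[0.2,0,0],[0,0,0]]]' 10; python3 - <<'E'
from st import *
st()
E
python3 -m pendant '[[11,[0,0,0],[0,0,0]],[12,[0,0,0],[0,0,0]],[14,[0,0,0],[0,0,0]],[18,[0,0,0],[0,0,0]],[24,[0,0,0],[0,0,0]],[28,[0,0,0],[0,0,0]],[30,[0,0,0],[0,0,0]],[30,[0,0,0],[0,0,0]]]'; python3 - <<'E'
from st import *
st()
E
```

```text
time_s: 21.78
tool_pos: [0.5439, 0.1515, 0.0736]
tool_rot: [155.7, 89.9, 73.0]
force: [-1.6, 5.0, 1.1]
grip_width: 0.0096
shift [-1.17, -2.5, -144.22] rot [0.0005, -0.0014, -0.0006] | pos [543.91 151.47  73.63] F [-1.64  5.03  1.09] M [ 1.043  0.453 -0.009] w 9.57 t 21.78
fx 0.24 fy_carrier -66.13 lead -126.13  z lift 12.13
time_s: 22.45
tool_pos: [0.5439, 0.1501, 0.0728]
tool_rot: [-162.6, 90.0, 114.6]
force: [-0.1, -0.4, 0.3]
grip_width: 0.0288
shift [-2.12, -2.5, -145.58] rot [-0.0006, -0.0004, 0.0001] | pos [543.91 150.1   72.83] F [-0.14 -0.35  0.32] M [ 0.022  0.079 -0.081] w 28.83 t 22.45
fx 0.07 fy_carrier -67.49 lead -127.49  z lift 11.33
```

```bash
python3 -m pendant '[[30,[-1,0,-1],[0,0,0]],[30,[-5,0,-1],[0,0,0]],[30,[-12,0,-1],[0,0,0]],[30,[-25,0,-1],[0,0,0]],[30,[-45,0,-1],[0,0,0]],[30,[-70,0,-1],[0,0,0]],[30,[-100,0,-1],[0,0,0]],[30,[-130,0,-1],[0,0,0]],[30,[-135,0,-1],[0,0,0]]]'; python3 - <<'E'
from st import *
st()
c=look("s7")
w=np.median([cloud(optics.read_camera("side")) for _ in range(4)],0).reshape(-1,3)
q=w[:,:2]-O; fx=q@n; fy=q@d
for nm,lo,hi,xa,xb in(("plate back",-.06,-.03,-.03,.03),("plate front L",-.12,-.07,-.033,-.02),("R",-.12,-.07,.02,.033)):
    m=(fx>xa)&(fx<xb)&(fy>lo)&(fy<hi)&(w[:,2]>.02)&(w[:,2]<.056); print(nm,m.sum(),np.median(w[m,2]).round(4))
E
```

```text
time_s: 23.2
tool_pos: [0.5465, 0.1532, 0.2149]
tool_rot: [97.2, 89.4, 14.5]
force: [0.3, 0.1, 0.8]
grip_width: 0.03
shift [139.99, -6.65, -142.68] rot [0.0004, -0.0013, -0.0099] | pos [546.45 153.17 214.87] F [0.27 0.09 0.82] M [ 0.084 -0.066 -0.002] w 30.04 t 23.2
fx 2.98 fy_carrier -64.77 lead -124.77  z lift 153.37
plate back 158 0.0497
plate front L 34 0.05
R 55 0.0499
```

View pics/s7.png

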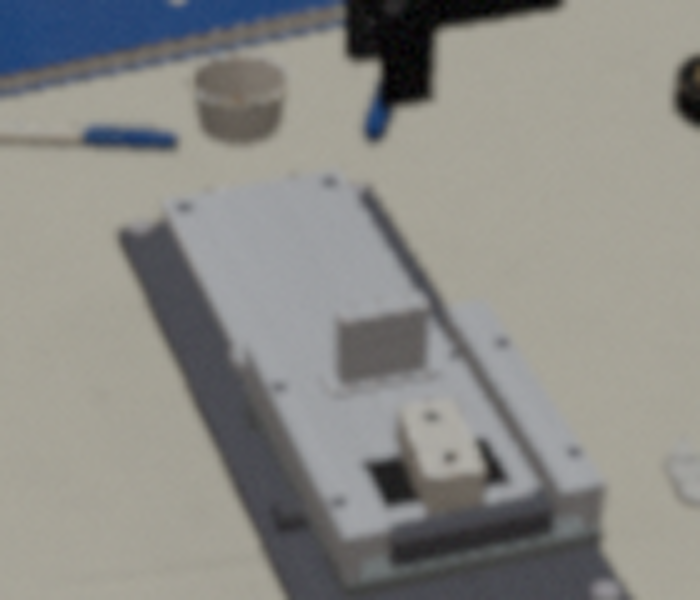

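The side view shows the carrier free with its front at the stop, the plate level and 6 mm above the floor, and the block on its pad. I'll swing the arm clear so the top camera can check the home position.

```bash
python3 -m pendant '[[30,[0,0,25],[0,0,0]],[30,[0,0,60],[0,0,0]],[30,[0,0,100],[0,0,0]],[30,[0,0,140],[0,0,0]],[30,[0,0,180],[0,0,0]],[30,[0,0,220],[0,0,0]],[30,[0,0,260],[0,0,0]],[30,[0,0,300],[0,0,0]],[30,[0,0,340],[0,0,0]],[30,[0,0,350],[0,0,0]]]'; python3 - <<'E'
from fit import *
from st import O,d,n,look
c=loadtop(4); cv2.imwrite("pics/t8.png",cv2.resize(c["image"][150:290,190:410],None,fx=3.6,fy=3.6))
c["range_z"]=cv2.medianBlur(c["range_z"],3)
P=cloud(c); z=P[...,2]+.0007
q=P[...,:2]-O; fx=q@n; fy=q@d
G=(z>.077)&(z<.095)&(abs(fx)<.03)&(fy<.02)&(fy>-.06)
pts=np.array([onplane(c,u,v,.086)[:2] for v,u in np.argwhere(G)])
r=cv2.minAreaRect((pts*1000).astype(np.float32)); p=pts.mean(0)-O
print("grip",r,"fx,fy",p@n,p@d,"carrier y",p@d-.045)
B=(z>.064)&(z<.073)&(abs(fx)<.03)&(fy<-.05)&(fy>-.13)
pts=np.array([onplane(c,u,v,.068)[:2] for v,u in np.argwhere(B)]); b=pts.mean(0)-O; print("block",b@n,b@d,len(pts),"expected pad y",p@d-.07)
dk=(c["image"].max(2)<40)&(abs(fx)<.03)&(fy<-.06)&(fy>-.118)
pts=np.array([onplane(c,u,v,.048)[:2] for v,u in np.argwhere(dk)]); r=cv2.minAreaRect((pts*1000).astype(np.float32)); p=np.array(r[0])/1000-O; print("pad",p@n,p@d,r[1])
for l in("pot","spool"):
    for x in models.landmark_of("top",l)[:1]: v,u=x["centre"][0]*480,x["centre"][1]*640; print(l,x["confidence"],u,v)
E
```

```text
time_s: 24.28
tool_pos: [0.586, -0.205, 0.205]
tool_rot: [-71.0, 89.7, -154.4]
force: [-0.6, -0.9, -0.2]
grip_width: 0.0301
grip ((543.9312133789062, 152.77517700195312), (40.350467681884766, 10.020623207092285), 7.002500534057617) fx,fy 0.0002235080485810816 -0.019754439538631693 carrier y -0.06475443953863169
block 0.0015012009321229453 -0.09087868067844744 324 expected pad y -0.0897544395386317
pad 0.00214352539596302 -0.09277442720594731 (52.77067565917969, 32.18495178222656)
pot 0.65 301.69599999999997 225.31199999999998
spool 0.97 466.17600000000004 210.38400000000001
```

View pics/t8.png

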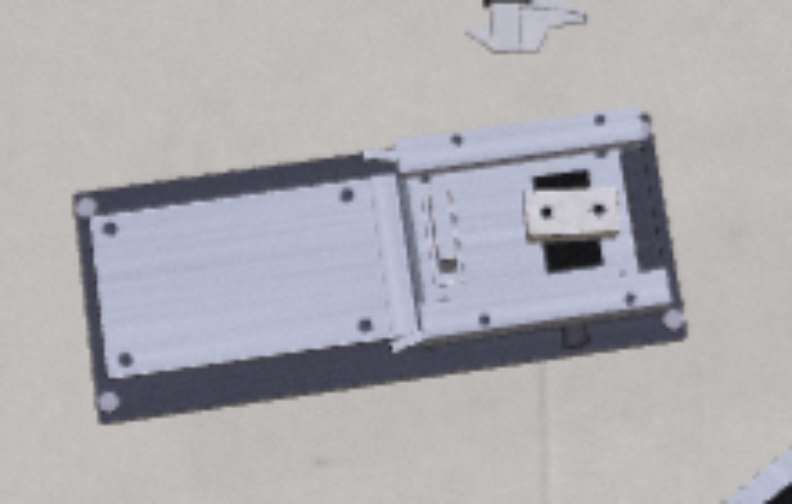

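```bash
python3 -c "
from cell import env,telemetry
print(env.sign_off()); print(telemetry.get_obs()['time_s'])"
```

```text
the job is handed in; nothing more can be done
None
the job is handed in; nothing more can be done
```

The carrier is home against the end stop under the lips and released, with the block still on its pad. I handed the job in at about 24.5 s; hand-in reports no verdict.

**What I did**
- I gripped the carrier, lifted it about 13.5 mm and lined it up with the fixture. The depth picture put the stage about 12 mm above the table.
- I crept over the step and in under the lips, and no step or lip contact showed in the wrist force.
- Lowering until it touched put the floor at about 12.4 mm. I raised the carrier to mid-slot, advanced to the stop, lowered onto the floor and let go.
- At the stop I saw 2.7 N at first contact, rising to about 5 N while lowering. No wrist reading went above about 5 N, against the 20 N limit. Readings came only at the end of each move.

**Last checks**
- **Home position:** the top camera gives carrier y at about -64.8 mm, where -65 is touching. That is good to about 1–2 mm and agrees with the stop contact I felt.
- **Flat and in line:** the plate top is 6 mm above the stage floor, so the plate is lying flat. It is within about 0.3° of the fixture line.
- **Block:** it is about 1–2 mm from the middle of the pad.
- **Arm:** it was clear of everything at hand-in.

**What disagreed**
- The block's long side lay along the travel direction, not across the carrier as described. It was like that from the start and I left it so.
- In the last picture the network's "pot" detection was false; it landed on the fixture. The side view taken just after release shows the pot where it was.
- The spool was last detected about 2–3 pixels from its first position.

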